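Shut off the wash-up tap at the market stall's water box

TASK

The tap at the stall's wash-up basin has to be turned off at the grey water box on the counter: with the fingertips push the box's sliding steel cover back, away from the robot, as far as it goes, then push the red valve handle a quarter turn clockwise until it is fully shut, square across its pipe. Only push: do not take the cover's lip or the handle between the fingers, and do not move or lift the bottles and other things about the box. Leave both yellow valves open and the cover open, and finish with the hand clear.

Things in the scene. Friction and masses are not known exactly. Their poses are not given: they have to be found in the camera images.
- water_box: Grey sheet-metal water box fixed to the counter, 320 mm deep (its x) by 376 mm wide (its y); origin at the centre of its underside, on the counter; x runs from its front wall (nearest the robot) to its back, z up. Front and back walls are 86 mm high, side walls with the cover's guide channels 97 mm. The back half (x above 0) has a fixed top at 82 mm, over which the cover slides.
- compartment (a point): Centre of the floor (4 mm high) of the valve compartment, the box's front half, 150 mm (x) by 366 mm (y) inside, under the cover. Axes as the box's. A blue header pipe runs along y 37 mm in front of this point (top 42 mm above the counter); three valves stand 105 mm apart in a row 38 mm behind it, brass bodies up to 45 mm high, pipes along x; the red one is in any of the three places.
- cover (a joint): Steel cover, 160 mm (x) by 362 mm (y), its top face 90 mm above the counter, sliding in channels along the box's +x: 0 = shut, 0.150 m = fully open, at its stop. Starts shut or up to 30 mm ajar. It cannot be lifted out, resists with about 4 N and stays where it is left.
- cover_lip (a point): Middle of the cover's push lip: its front edge folded up, 300 mm long (box y), 5 mm thick (box x), standing 22 mm above the cover's top face (90 to 112 mm above the counter), black rubber edging over the middle 120 mm. The point is 11 mm below the lip's top, on its centre. Axes as the box's. It moves with the cover; shut, the lip stands above the box's front wall.
- lever_red (a joint): Angle of the red valve handle: 0 = open, along its pipe, pointing to the box's -x (to the robot); 1.571 rad = shut, across the pipe, pointing to the box's +y, at its stop. Grows clockwise seen from above. Starts at 0 to 0.15. Resists with about 0.4 N m (about 7 N at 55 mm from the stem) and stays where it is left.
- red_stem (a point): On the red valve's upright turning axis, at the height of the middle of its handle, 62 mm above the counter; fixed to the box. Axes as the box's.
- red_handle (a point): In the middle of the red handle, 55 mm out from its turning axis, 62 mm above the counter. The red sleeve is 18 mm wide, 14 mm high (55 to 69 mm above the counter) and reaches from 20 to 75 mm from the axis. The point turns with the handle: its -x points outward along the handle; the flank to push on to shut it is its -y side.
- lever_yellow_a (a joint): Angle of one yellow-sleeved valve handle, same build as the red one: 0 = open, along its pipe; 1.571 rad = shut. Starts at 0 to 0.08 rad; must stay open.
- lever_yellow_b (a joint): Angle of the other yellow-sleeved valve handle, likewise; must stay open.
- yellow_a_stem (a point): Turning axis of the first yellow valve, 62 mm above the counter, fixed to the box.
- yellow_b_stem (a point): Turning axis of the second yellow valve, 62 mm above the counter, fixed to the box.
- tape_roll: Loose white roll of thread tape, 48 mm across, 14 mm high, lying on the floor of the compartment between two valves; origin at its underside. Leave alone.
- soy_bottle: Loose amber sauce bottle, yellow cap, 62 mm across, 210 mm tall, standing beside the box's +y side; origin at the centre of its underside. Leave alone.
- oyster_bottle: Loose dark sauce bottle, green cap, 62 mm across, 200 mm tall, beside the box's -y side; origin at its underside. Leave alone.
- chilli_jar: Loose red jar, yellow lid, 72 mm across, 95 mm tall, near the box's front corner at +y; origin at its underside. Leave alone.
- fish_tin: Loose tin with a green label, 74 mm across, 85 mm tall, beside the box's -y side; origin at its underside. Leave alone.
- spoon_mug: Loose blue mug, 74 mm across, 85 mm tall, beside the box's -y side near the front; origin at its underside. Leave alone.
- sauce_bowl: Loose white bowl, 90 mm across, 40 mm tall, in front of the box, between it and the robot; origin at its underside. Leave alone.

How it is judged:
By the outcome, as a careful person would: the job done as asked, in the order asked, and still so for the second after the job is handed in, with the robot touching nothing.
It also fails if it takes over 51 s, if anything falls off the work surface, if the arm or the gripper's body presses on something with over 40 N, if the wrist force passes 120 N, or if a joint passes its speed limit or range.

ROBOT

A 6-joint arm with a two-finger parallel gripper is mounted at the origin on the work surface. World frame = base frame: x ahead of the robot, y to its left, z up, the work surface at z = 0. Lengths are in mm, angles in degrees, forces in N, time in s.
With the tool pointing down it reaches from about 350 to 800 mm from the base axis. Payload 7.3 kg.
Tool frame: the origin (TCP) lies at the centre of the arm's flange, where the gripper is bolted on; the fingertips stand 173 mm ahead of it and the grasp point (between the pads) lies 155 mm ahead of it; z points along the fingers, y is the direction in which the jaws open and shut (so a half turn about z gives the same grasp; the last joint's range is limited). The gripper opens to 85 mm and grips with 20 to 120 N. Pads are 22 mm wide; open, the fingers measure 114 mm over their backs; the gripper's body (76 mm by 85 mm) begins 54 mm behind the grasp point. The pads swing forward as they close: fully open they stand 13 mm farther back than shut.
Start: joints at [66.807, 19.595, 87.324, -0, 73.075, -8.365], TCP at [134.336, 507.525, 404.722] pointing down, gripper open.
Joint ranges: [-145.02, 145.02], [-44.19, 115.74], [2.07, 154.8], [-57.11, 237.11], [16.16, 152.29], [-177.93, 177.93]. Speed limits (degrees/s): [147.25, 147.25, 180, 180, 180, 180].

INTERFACE

Orientations are given as [roll, pitch, yaw] about the fixed x, y, z axes, in that order (R = Rz(yaw) Ry(pitch) Rx(roll)).
In Python, from rig import ctrl gives the robot as it stands.
- The arm moves only by the tool play_rows, never from a script. Its argument "commands" is a list of rows, each a list of 7 numbers: the shift along the tool's x, y, z as a fraction of full scale, then the turn, a rotation vector about the tool's x, y, z as a fraction of full scale, then the opening, from 0 (shut) to 1 (fully open). In form: [[x, y, z, ax, ay, az, fingers], ...]. A call has 1 to 10 rows; each row shifts and turns the commanded pose from where the row before left it, along the tool's axes as they then stand; what a row does not reach is not made up. Full scale, the value 1, is 0.15 m for a shift and 0.5 rad for a turn. A row lasts 1/10 s, in which the tool goes at most 50 mm and 8.59 degrees, less where a joint would pass 70% of its speed; a pose out of reach is approached as far as the arm can. A call with a number of a shift or a turn outside -1 to 1 is refused whole. A call with a gripper value outside its range is refused whole. The fingers move at their own pace and stop on an object; "squeeze" is the grip in N (left out, the last holds). Time passes only in rows, so rows that do not move let the fingers close. It gives the time, the measured TCP pose, the force and the opening at its end, in the units of the state.
- ctrl.get_obs(): the state, without advancing time (a new reading comes with each control period).
- ctrl.camera(name): name is "scene" or "top" or "wrist"; returns (picture, depth): 480x640x3 uint8, blue, green, red; 480x640 float32, mm along the optical axis (not along the pixel's ray), 0 where there is no reading.
- ctrl.calibration(name): a dict with "fx", "fy", "cx", "cy" (pixels), "cam_to_world" (4x4, takes a point from camera to world coordinates); the wrist camera has in their place "tool_from_camera" (4x4, takes a point from camera to tool coordinates, whose origin is the TCP and whose axes are the flange's). Camera axes: x right, y down, z forward; pixel columns grow to the right and rows downward; lengths in mm; the calibration is good to about 2 mm. A picture is of the moment at which its call begins: read the wrist's pose just before it. calibration takes no time and is no camera call.
- ctrl.hand_in(): hands the job in, once; it reports no verdict.
The state is a dict: "time_s": time; "joints": joint angles; "dq": joint speeds; "joint_efforts": joint torques, N m; "tool_pos": TCP position; "eef_rot": TCP orientation; "contact_force": force on the tool from outside, world axes, zero at the start; "torque": the same for the moment, N m; "gripper_width": opening from 0.0 (shut) to 1.0 (fully open).
Only numpy, scipy, OpenCV 4.12 (cv2) and the standard library are available. Lean on these libraries where they do the work, as an engineer would, in place of code of your own. Each camera call takes 0.05 s, during which the arm holds its last target.

## Working session

There is one attempt and no reset: what is moved stays moved. The work goes in short steps, Python scripts to look and compute and a tool call to move; the robot and the scene stay as the last step left them, time stands still between calls to the robot, and variables do not carry over. Pictures are saved under pics/ and viewed, and the job is handed in when it is done.

Besides the shell and the picture viewer there is one more tool, called after ">>>" as a command line: name --pt "numbers of a row" for each row, then --argument value for the rest. play_rows: Moves the arm, as the interface text tells. Its arguments: {"type":"object","properties":{"commands":{"type":"array","items":{"type":"array","items":{"type":"number","minimum":-1,"maximum":1}}},"squeeze":{"type":"number"}},"required":["commands"]}

```bash
ls; mkdir -p pics
python3 - <<'E'
from rig import ctrl
import cv2,numpy as np
for n in ["scene","top"]:
    p,d=ctrl.camera(n); cv2.imwrite(f"pics/{n}0.png",p); np.save(f"pics/{n}0.npy",d)
    c=ctrl.calibration(n); print(n,c)
print(ctrl.calibration("wrist")); print(ctrl.get_obs())
E
```

```text
pics
scene {'fx': 441.1432578227544, 'fy': 441.1432578227544, 'cx': 322.74857467746807, 'cy': 243.66409288487236, 'cam_to_world': array([[ 5.97716507e-01,  6.69337185e-01, -4.41273962e-01,
         1.02002090e+03],
       [ 8.01690160e-01, -5.02640508e-01,  3.23489424e-01,
        -3.43603304e+02],
       [-5.27866788e-03, -5.47119962e-01, -8.37037564e-01,
         9.52626390e+02],
       [ 0.00000000e+00,  0.00000000e+00,  0.00000000e+00,
         1.00000000e+00]])}
top {'fx': 468.2276449729789, 'fy': 468.2276449729789, 'cx': 325.0421889379335, 'cy': 238.5893954751532, 'cam_to_world': array([[-2.99014378e-02, -9.86126140e-01,  1.63282396e-01,
         3.76234320e+02],
       [-9.99551396e-01,  2.97785812e-02, -3.20050802e-03,
         1.04240017e+01],
       [-1.70621346e-03, -1.63304847e-01, -9.86574182e-01,
         1.03196138e+03],
       [ 0.00000000e+00,  0.00000000e+00,  0.00000000e+00,
         1.00000000e+00]])}
{'fx': 378.78030954301437, 'fy': 378.78030954301437, 'cx': 319.0287612965157, 'cy': 238.33086264813437, 'tool_from_camera': array([[-8.09649477e-04, -9.65914263e-01,
[... 270 characters left out ...]
0,
         1.00000000e+00]])}
{'time_s': 0.1, 'joints': array([ 6.68070454e+01,  1.96328557e+01,  8.73708348e+01,  1.73947108e-03,
        7.30745943e+01, -8.36481479e+00]), 'dq': array([-0.02747076, -0.13955808, -0.26422489, -0.0032745 ,  0.05829726,
       -0.07916272]), 'joint_efforts': array([ 3.57402441e-04, -4.34446406e+01, -2.46489465e+01, -2.50326602e-04,
        4.61362259e-03, -1.90383219e-05]), 'tool_pos': array([134.28421719, 507.41819809, 404.09718511]), 'eef_rot': array([-1.79922790e+02, -1.30342510e-02,  1.65171344e+02]), 'contact_force': array([0.6055398 , 0.56621006, 0.11333639]), 'torque': array([ 0.05966646,  0.03300376, -0.01849576]), 'gripper_width': 1.0014208210555668}
```

View pics/scene0.png

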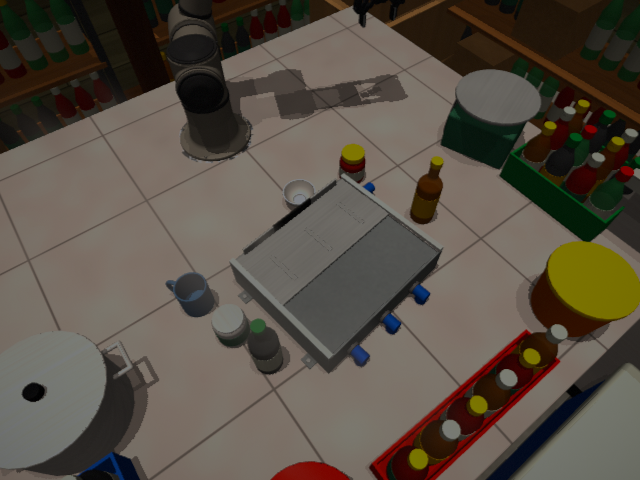

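View pics/top0.png

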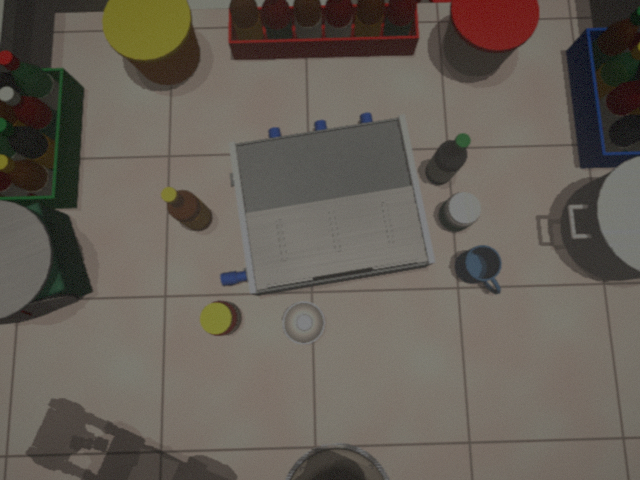

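The box is seen whole in the top view (corners about (233,143), (405,118), (432,263), (255,292)). The lip with its rubber is at about (342,273), and the bowl at (304,322) stands in front of it. I'll enlarge the view to read the corners more closely.

Run:
```python
import cv2
p=cv2.imread("pics/top0.png")[105:350,190:510]
cv2.imwrite("pics/top0z.png",cv2.convertScaleAbs(cv2.resize(p,(800,600),interpolation=cv2.INTER_CUBIC),alpha=1.5))
```

```text
(no output)
```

View pics/top0z.png

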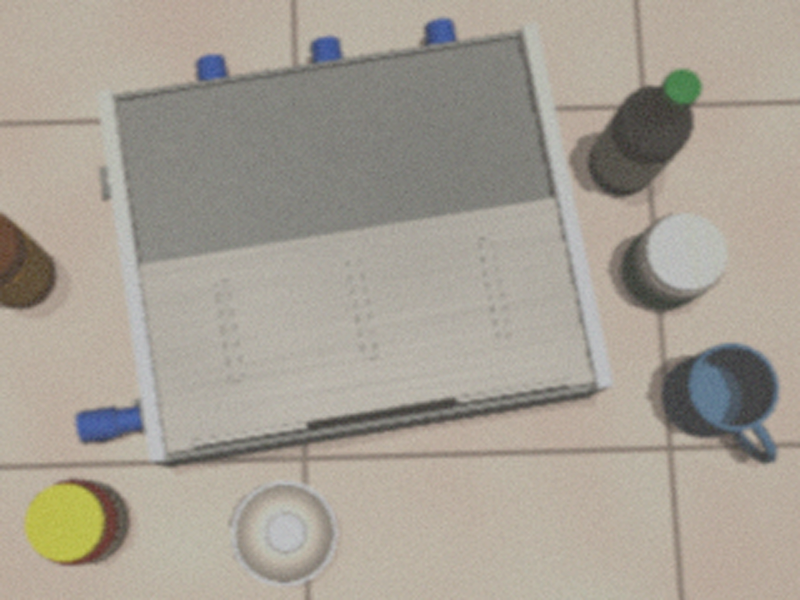

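```bash
cat > h.py <<'E'
import numpy as np
from rig import ctrl
def unproj(name,uv,z):
    c=ctrl.calibration(name);T=c["cam_to_world"]
    r=T[:3,:3]@np.array([(uv[0]-c["cx"])/c["fx"],(uv[1]-c["cy"])/c["fy"],1.]);o=T[:3,3]
    return o+r*(z-o[2])/r[2]
def depthpt(name,d,u,v):
    c=ctrl.calibration(name);T=c["cam_to_world"]
    z=d[int(round(v)),int(round(u))]
    return T[:3,:3]@np.array([(u-c["cx"])/c["fx"]*z,(v-c["cy"])/c["fy"]*z,z])+T[:3,3]
E
python3 - <<'E'
from h import *
zz=lambda a,b:(190+a/2.5,105+b*245/600)
q=[unproj("top",zz(*p),97)[:2] for p in [(101,95),(536,27),(608,385),(155,461)]]
print(np.round(q,1))
m=np.array([[160,188],[160,-188],[-160,-188],[-160,188]],float)
q=np.array(q);c=q.mean(0)
H=m.T@(q-c);a=np.arctan2(H[0,1]-H[1,0],H[0,0]+H[1,1])
R=np.array([[np.cos(a),-np.sin(a)],[np.sin(a),np.cos(a)]])
print(c,np.degrees(a)); print(np.round(q-c-m@R.T,1))
d=np.load("pics/top0.npy")
for n,p,z in [("rub l",(308,427),112),("rub r",(456,402),112),("lip l",(192,447),112),("cov back L",(142,263),90),("cov back R",(552,198),90),
  ("bowl",(285,532),40),("jar",(66,523),95),("mug",(733,390),85),("tin",(685,255),85),("oysbase",(620,165),0),("soybase",(25,280),0)]:
    w=unproj("top",zz(*p),z); print(n,np.round(w,1),np.round(R.T@(w[:2]-c),1), np.round(depthpt("top",d,*zz(*p)),0))
# depth pixels
for p in [(300,150),(360,300),(250,400),(380,414)]: print(np.round(depthpt("top",d,*zz(*p)),0))
E
```

```text
[[ 738.2  199.5]
 [ 788.5 -168.2]
 [ 476.4 -208.1]
 [ 425.4  155.7]]
[607.12427105  -5.26987482] 7.781918325650036
[[-2.  -3.1]
 [-2.6  1.6]
 [ 2.4  5.1]
 [ 2.2 -3.6]]
rub l [448.1  33.1 112. ] [-152.4   59.6] [448.  33. 113.]
rub r [464.7 -84.  112. ] [-151.8  -58.7] [465. -84. 113.]
lip l [434.9 124.3 112. ] [-153.1  151.7] [442. 137.   7.]
cov back L [591.6 166.7  90. ] [  8.  172.5] [594. 168.  81.]
cov back R [ 637.7 -174.    90. ] [   7.5 -171.3] [ 637. -174.   92.]
bowl [365.   56.4  40. ] [-231.6   93.9] [365.  58.   7.]
jar [377.9 226.5  95. ] [-195.7  260.6] [378. 227.  93.]
mug [ 470.5 -312.    85. ] [-176.9 -285.4] [ 478. -339.    6.]
tin [ 586.1 -282.1   85. ] [ -58.3 -271.4] [ 586. -282.   84.]
oysbase [ 692.6 -255.7    0. ] [  50.8 -259.7] [ 668. -235.   79.]
soybase [599.4 287.    0. ] [ 31.9 290.6] [ 376.   10. 1032.]
[689.  34.  82.]
[554. -12.  95.]
[473.  80.  91.]
[457. -24. 112.]
```

The box pose fits at about (607, −5) with yaw about 7.9°. The lip is near box x = −152, so the cover is about 5 mm ajar. I'll shut the fingers, align the tool to the box and travel round.

>>> play_rows --pt "0 0 0 0 0 -0.27 0" --pt "0 0 0 0 0 -0.27 0" --pt "0 0 0 0 0 -0.253 0"

```text
time_s: 0.4
tool_pos: [134.3, 507.4, 404.3]
eef_rot: [-180.0, -0.0, -171.8]
contact_force: [0.0, -0.2, 0.1]
gripper_width: 0.514
```

>>> play_rows --pt "-0.132 -0.162 0 0 0 0 0" --pt "-0.132 -0.162 0 0 0 0 0" --pt "-0.132 -0.162 0 0 0 0 0" --pt "-0.132 -0.162 0 0 0 0 0" --pt "-0.132 -0.162 0 0 0 0 0" --pt "-0.132 -0.162 0 0 0 0 0" --pt "-0.132 -0.162 0 0 0 0 0" --pt "-0.132 -0.162 0 0 0 0 0" --pt "-0.132 -0.162 0 0 0 0 0" --pt "-0.132 -0.162 0 0 0 0 0"

```text
time_s: 1.4
tool_pos: [364.5, 293.0, 404.5]
eef_rot: [-180.0, -0.0, -172.1]
contact_force: [-0.2, 1.0, -0.7]
gripper_width: -0.001
```

>>> play_rows --pt "0 -0.22 0.066 0 0 0 0" --pt "0 -0.22 0.066 0 0 0 0" --pt "0 -0.22 0.066 0 0 0 0" --pt "0 -0.22 0.066 0 0 0 0" --pt "0 -0.22 0.066 0 0 0 0" --pt "0 -0.22 0.066 0 0 0 0" --pt "0 -0.22 0.066 0 0 0 0" --pt "0 -0.22 0.066 0 0 0 0" --pt "0 -0.22 0.066 0 0 0 0" --pt "0 -0.22 0.066 0 0 0 0"

```text
time_s: 2.4
tool_pos: [409.0, -34.2, 305.2]
eef_rot: [180.0, -0.0, -172.1]
contact_force: [0.5, 0.8, 0.4]
gripper_width: -0.001
```

>>> play_rows --pt "0 0 0 0 0 0 0" --pt "0 0 0 0 0 0 0"

```text
time_s: 2.6
tool_pos: [409.0, -33.3, 305.3]
eef_rot: [180.0, -0.1, -172.2]
contact_force: [0.2, 0.8, -0.2]
gripper_width: 0.002
```

Run:
```python
from rig import ctrl
import cv2
p,d=ctrl.camera("wrist"); cv2.imwrite("pics/w1.png",p)
```

```text
(no output)
```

View pics/w1.png

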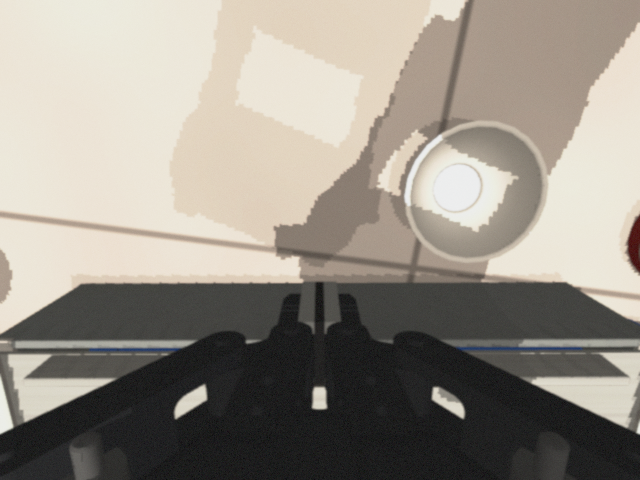

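>>> play_rows --pt "0 0 0.11 0 0 0 0" --pt "0 0 0.11 0 0 0 0" --pt "0 0 0 0 0 0 0"

```text
time_s: 2.95
tool_pos: [408.4, -31.6, 271.7]
eef_rot: [179.9, -0.2, -172.0]
contact_force: [-0.3, -0.2, 1.5]
gripper_width: -0.001
```

The wrist view shows the lip level across row ~345, with the shut fingers centred on it at column 320. The bowl at (475,190) is well clear. Now I'll push.

>>> play_rows --pt "-0.1 0 0 0 0 0 0" --pt "-0.1 0 0 0 0 0 0" --pt "-0.06 0 0 0 0 0 0" --pt "-0.06 0 0 0 0 0 0" --pt "-0.06 0 0 0 0 0 0" --pt "-0.06 0 0 0 0 0 0" --pt "-0.06 0 0 0 0 0 0"

```text
time_s: 3.65
tool_pos: [483.7, -22.2, 272.6]
eef_rot: [180.0, -0.1, -172.1]
contact_force: [-4.4, 1.5, 2.6]
gripper_width: -0.001
```

>>> play_rows --pt "-0.06 0 0 0 0 0 0" --pt "-0.06 0 0 0 0 0 0" --pt "-0.06 0 0 0 0 0 0" --pt "-0.06 0 0 0 0 0 0" --pt "-0.06 0 0 0 0 0 0" --pt "-0.06 0 0 0 0 0 0"

```text
time_s: 4.25
tool_pos: [537.6, -15.0, 272.5]
eef_rot: [180.0, -0.0, -172.1]
contact_force: [-3.4, 1.8, 1.0]
gripper_width: -0.001
```

>>> play_rows --pt "-0.06 0 0 0 0 0 0" --pt "-0.06 0 0 0 0 0 0" --pt "-0.06 0 0 0 0 0 0" --pt "-0.06 0 0 0 0 0 0"

```text
time_s: 4.65
tool_pos: [573.2, -10.0, 272.5]
eef_rot: [180.0, -0.0, -172.1]
contact_force: [-4.7, 2.1, 1.8]
gripper_width: -0.003
```

>>> play_rows --pt "-0.02 0 0 0 0 0 0" --pt "-0.02 0 0 0 0 0 0"

```text
time_s: 4.85
tool_pos: [578.9, -9.4, 272.6]
eef_rot: [-180.0, 0.0, -172.1]
contact_force: [-3.1, 1.0, 0.2]
gripper_width: -0.001
```

>>> play_rows --pt "-0.02 0 0 0 0 0 0" --pt "0 0 0 0 0 0 0"

```text
time_s: 5.05
tool_pos: [581.8, -9.1, 272.7]
eef_rot: [-180.0, 0.1, -172.1]
contact_force: [-1.6, 1.2, -0.4]
gripper_width: 0.003
```

>>> play_rows --pt "-0.02 0 0 0 0 0 0" --pt "-0.01 0 0 0 0 0 0"

```text
time_s: 5.25
tool_pos: [586.0, -8.5, 272.7]
eef_rot: [-180.0, -0.0, -172.1]
contact_force: [-4.0, -0.7, 0.5]
gripper_width: 0.001
```

>>> play_rows --pt "-0.013 0 0 0 0 0 0" --pt "-0.013 0 0 0 0 0 0"

```text
time_s: 5.45
tool_pos: [589.9, -8.0, 272.7]
eef_rot: [-180.0, 0.0, -172.1]
contact_force: [-3.0, -0.6, -0.6]
gripper_width: -0.001
```

>>> play_rows --pt "-0.013 0 0 0 0 0 0" --pt "0 0 0 0 0 0 0"

```text
time_s: 5.65
tool_pos: [591.3, -7.8, 272.7]
eef_rot: [-180.0, -0.1, -172.1]
contact_force: [-7.9, -2.1, 2.4]
gripper_width: 0.001
```

>>> play_rows --pt "-0.02 0 0 0 0 0 0" --pt "0 0 0 0 0 0 0"

```text
time_s: 5.85
tool_pos: [592.6, -7.7, 272.7]
eef_rot: [180.0, -0.5, -172.1]
contact_force: [-18.8, -3.9, 10.7]
gripper_width: -0.0
```

>>> play_rows --pt "-0.02 0 0 0 0 0 0" --pt "0 0 0 0 0 0 0"

```text
time_s: 6.05
tool_pos: [593.8, -7.6, 272.7]
eef_rot: [180.0, -0.9, -172.1]
contact_force: [-29.5, -6.8, 17.7]
gripper_width: 0.001
```

The force is climbing steadily with no travel, so the cover is at its stop. I'll back off and rise to look.

>>> play_rows --pt "0.1 0 0 0 0 0 0" --pt "0.15 0 0 0 0 0 0" --pt "0.15 0 -0.2 0 0 0 0" --pt "0.2 0 -0.3 0 0 0 0" --pt "0.2 0 -0.3 0 0 0 0" --pt "0.2 0 -0.2 0 0 0 0" --pt "0.2 0 0 0 0 0 0" --pt "0 0 0 0 0 0 0" --pt "0 0 0 0 0 0 0"

```text
time_s: 6.95
tool_pos: [424.2, -30.9, 416.8]
eef_rot: [-179.9, 0.2, -172.1]
contact_force: [0.3, -0.1, -0.9]
gripper_width: 0.003
```

Run:
```python
from rig import ctrl
import cv2,numpy as np
o=ctrl.get_obs();print(o["tool_pos"],o["eef_rot"])
for n in ["wrist","top","scene"]:
    p,d=ctrl.camera(n); cv2.imwrite(f"pics/{n}2.png",p); np.save(f"pics/{n}2.npy",d)
    if n=="top": cv2.imwrite("pics/top2z.png",cv2.convertScaleAbs(cv2.resize(p[105:350,190:510],(800,600),interpolation=cv2.INTER_CUBIC),alpha=1.6))
    if n=="scene": cv2.imwrite("pics/scene2z.png",cv2.convertScaleAbs(cv2.resize(p[160:370,210:490],(800,600),interpolation=cv2.INTER_CUBIC),alpha=1.3))
```

```text
[424.21461441 -30.93558408 416.75543973] [-179.94014284    0.20658684 -172.1435189 ]
```

View pics/wrist2.png

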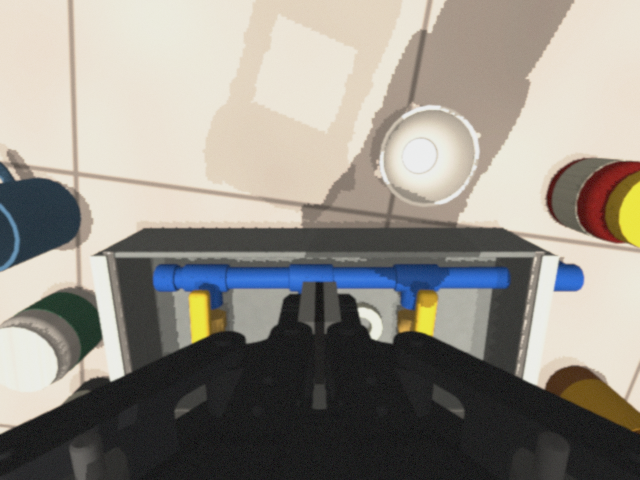

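View pics/top2z.png

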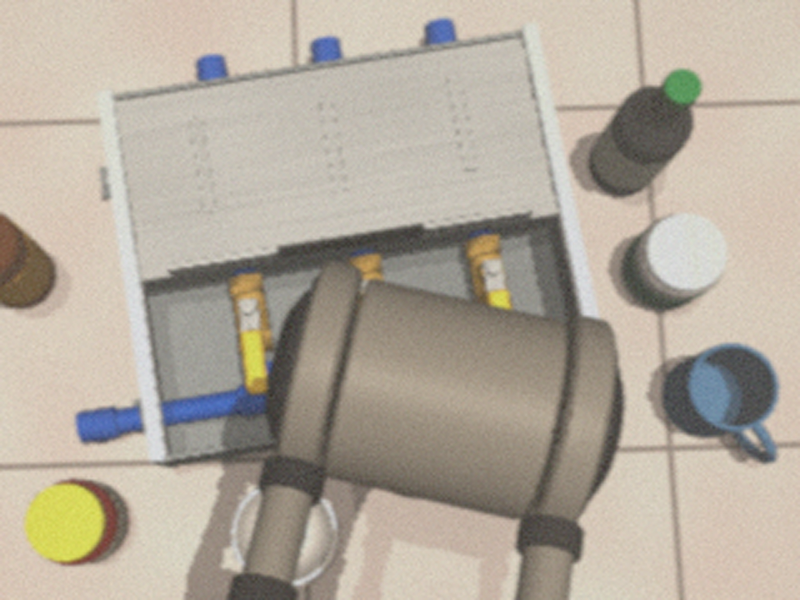

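View pics/scene2z.png

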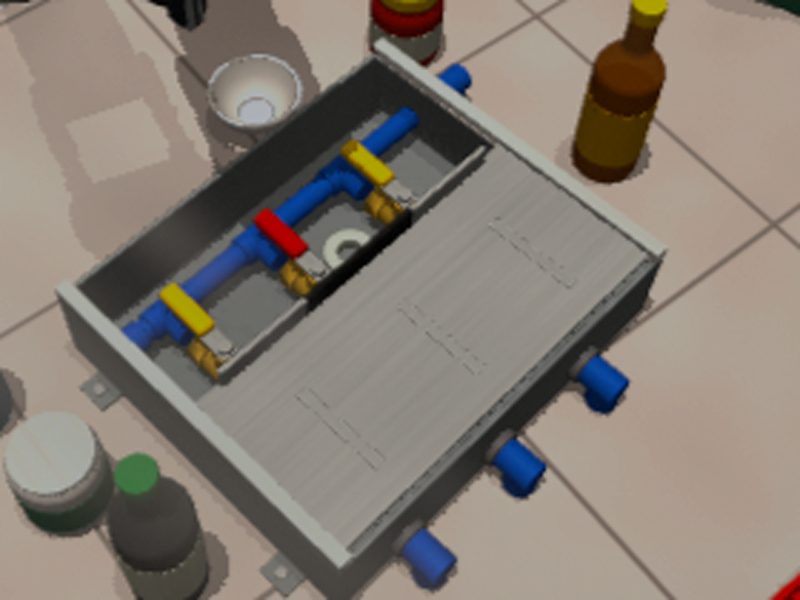

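The cover is back, with the lip at the box's middle. The scene view shows the red valve in the middle (sleeve about (281,233) in the enlargement). Yellow handles are on both sides, (366,163) and (187,308), and the tape lies between red and the +y yellow.

Run:
```python
from h import *
import cv2
c0=np.array([607.1,-5.3]);a=np.radians(7.9);R=np.array([[np.cos(a),-np.sin(a)],[np.sin(a),np.cos(a)]])
s=lambda a,b:(210+a/2.857,160+b/2.857)
t=lambda a,b:(190+a/2.5,105+b*245/600)
for n,c,p,z in [("red mid","scene",s(281,233),69),("red tip","scene",s(262,213),69),("y+ mid","scene",s(367,163),69),("y- mid","scene",s(187,309),69),("y- nut","scene",s(222,350),69),
 ("T y+ tip","top",t(257,388),69),("T y+ in","top",t(250,335),69),("T y+ stem","top",t(248,313),69),("T y- stem","top",t(490,270),69),("T lip L","top",t(282,250),112),("T lip R","top",t(422,229),112),("S lip rub l","scene",s(410,212),112),("S lip rub r","scene",s(309,300),112)]:
    w=unproj(c,p,z); print(n,np.round(w[:2],1),np.round(R.T@(w[:2]-c0),1))
p=cv2.imread("pics/scene2.png")
hsv=cv2.cvtColor(p,cv2.COLOR_BGR2HSV)[225:300,250:370]
for n,lo,hi in [("red",(0,190,90),(8,255,255)),("yel",(22,170,90),(32,255,255))]:
    m=cv2.inRange(hsv,lo,hi); k,l,st,ce=cv2.connectedComponentsWithStats(m)
    for i in range(1,k):
        if st[i,4]>25:
            ys,xs=np.where(l==i); q=np.array([unproj("scene",(x+250,y+225),66)[:2] for x,y in zip(xs,ys)])
            b=(q-c0)@R; ev=np.linalg.eigh(np.cov(b.T))[1][:,1]; 
            print(n,st[i,4],np.round(b.mean(0),1),"minmax",np.round(b.min(0)),np.round(b.max(0)),"dir deg",np.round(np.degrees(np.arctan2(ev[1],ev[0]))%180,1))
```

```text
red mid [528.6 -26.1] [-80.6  -9.8]
red tip [502.3 -27.2] [-106.8   -7.3]
y+ mid [514.2  76.5] [-80.8  93.8]
y- mid [ 542.8 -129.9] [ -80.9 -114.6]
y- nut [ 590.8 -128.3] [ -33.1 -119.6]
T y+ tip [485.6  75.5] [-109.2   96.7]
T y+ in [531.1  80.4] [-63.5  95.4]
T y+ stem [550.1  81.8] [-44.5  94.1]
T y- stem [ 581.4 -122.2] [ -41.5 -112.3]
T lip L [594.1  50.3] [-5.2 56.8]
T lip R [608.5 -63.2] [ -6.6 -57.5]
S lip rub l [598.6  53.6] [-0.3 59.5]
S lip rub r [615.9 -60.5] [  1.1 -55.8]
red 116 [-84.6  -8.5] minmax [-111.  -17.] [-59.  -1.] dir deg 177.9
yel 143 [ -83.9 -113.5] minmax [-111. -122.] [ -58. -105.] dir deg 178.8
```

>>> play_rows --pt "-0.117 -0.077 0.12 0 0 0 0" --pt "-0.117 -0.077 0.12 0 0 0 0" --pt "-0.117 -0.077 0.12 0 0 0 0" --pt "-0.117 -0.077 0.12 0 0 0 0" --pt "-0.117 -0.077 0.12 0 0 0 0" --pt "0 0 0.1 0 0 0 0" --pt "0 0 0.1 0 0 0 0" --pt "0 0 0.1 0 0 0 0" --pt "0 0 0 0 0 0 0" --pt "0 0 0 0 0 0 0"

```text
time_s: 8.1
tool_pos: [519.3, -75.9, 280.4]
eef_rot: [180.0, -0.0, -172.1]
contact_force: [0.9, -0.5, -0.2]
gripper_width: -0.003
```

Run:
```python
from rig import ctrl
import cv2,numpy as np
o=ctrl.get_obs();print(o["tool_pos"],o["eef_rot"],o["contact_force"])
p,d=ctrl.camera("wrist"); cv2.imwrite(f"pics/w3.png",p)
p,d=ctrl.camera("scene"); cv2.imwrite("pics/scene3z.png",cv2.convertScaleAbs(cv2.resize(p[160:370,210:490],(800,600),interpolation=cv2.INTER_CUBIC),alpha=1.3))
```

```text
[519.29218361 -75.93607881 280.40650176] [ 1.79969585e+02 -4.43611528e-02 -1.72095134e+02] [ 0.9421755  -0.50747112 -0.15126776]
```

View pics/w3.png

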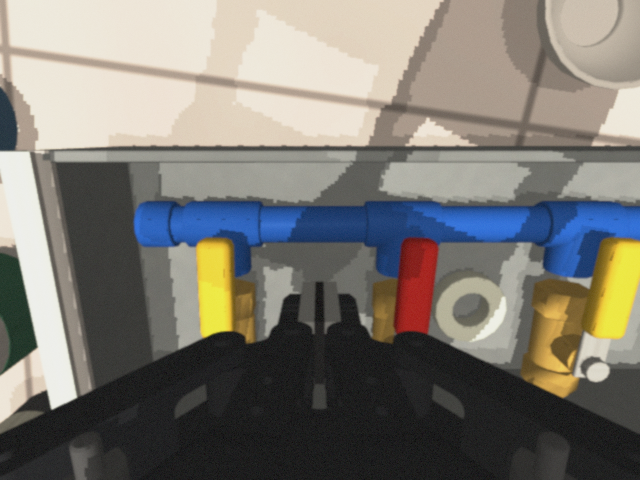

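View pics/scene3z.png

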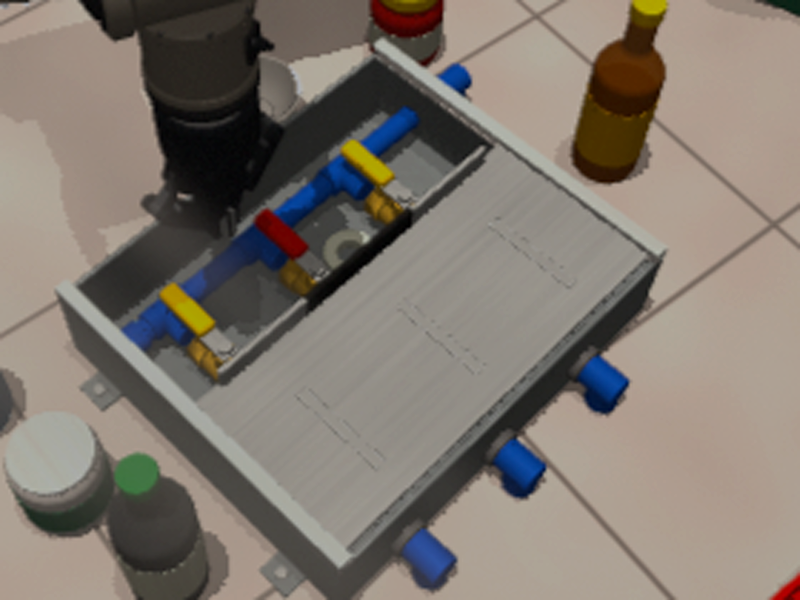

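The wrist view shows the shut fingertips hanging midway between the left yellow handle (214,240 to 216,335) and the red one (421,243 to 412,330). I'll work out the red handle's line from this view.

```bash
cat >> h.py <<'E'
from scipy.spatial.transform import Rotation as Ro
c0=np.array([607.1,-5.3]);_a=np.radians(7.9);RB=np.array([[np.cos(_a),-np.sin(_a)],[np.sin(_a),np.cos(_a)]])
def wun(o,uv,z):
    c=ctrl.calibration("wrist");M=Ro.from_euler("xyz",o["eef_rot"],degrees=True).as_matrix();T=c["tool_from_camera"]
    r=M@T[:3,:3]@np.array([(uv[0]-c["cx"])/c["fx"],(uv[1]-c["cy"])/c["fy"],1.]);p=M@T[:3,3]+o["tool_pos"]
    return p+r*(z-p[2])/r[2]
def tobox(w): return RB.T@(np.asarray(w)[:2]-c0)
E
python3 - <<'E'
from h import *
o=ctrl.get_obs();print("tcp box",tobox(o["tool_pos"]))
for n,uv in [("red tip",(421,239)),("red L",(401,290)),("red R",(436,290)),("red R low",(430,333)),("y- tip",(214,238)),("y- mid",(217,290)),("y+ tip",(622,239)),("y+ mid",(612,290)),("y+ in",(605,335))]:
    print(n,np.round(tobox(wun(o,uv,69)),1))
print("lip front wall",np.round(tobox(wun(o,(300,150),86)),1),"left wall top out",np.round(tobox(wun(o,(20,250),97)),1))
E
```

```text
tcp box [-96.72185459 -57.94867066]
red tip [-112.6   -7.1]
red L [-85.4 -15.5]
red R [-85.4   2.5]
red R low [-60.9   1.3]
y- tip [-113.1 -109.5]
y- mid [ -85.5 -110. ]
y+ tip [-112.5   92.4]
y+ mid [-85.4  92.9]
y+ in [-59.7  94.3]
lip front wall [-156.1  -65.5] left wall top out [-115.4 -183.8]
```

>>> play_rows --pt "0 0 0.12 0 0 0 0" --pt "0 0 0.12 0 0 0 0" --pt "0 0 0.12 0 0 0 0" --pt "0 0 0 0 0 0 0"

```text
time_s: 8.6
tool_pos: [518.3, -75.8, 225.8]
eef_rot: [179.9, -0.1, -172.1]
contact_force: [-0.6, -0.1, 0.5]
gripper_width: -0.002
```

>>> play_rows --pt "0 0.06 0 0 0 0 0" --pt "0 0.06 0 0 0 0 0" --pt "0 0.04 0 0 0 0 0" --pt "0 0.02 0 0 0 0 0"

```text
time_s: 9.0
tool_pos: [515.0, -48.2, 227.7]
eef_rot: [-180.0, 0.1, -172.0]
contact_force: [0.4, 0.1, 0.1]
gripper_width: 0.003
```

```bash
cat > plan.py <<'E'
import numpy as np
S=np.array([-39.,-8.]);hx,hy,r=11,14.5,54
for t in range(0,101,10):
    th=np.radians(t);u=np.array([-np.cos(th),np.sin(th)]);n=np.array([np.sin(th),np.cos(th)])
    s=hx*abs(np.sin(th))+hy*abs(np.cos(th)); print(t,np.round(S+r*u-(9+s)*n,1))
E
python3 plan.py; python3 -c "
from h import *
o=ctrl.get_obs();print(tobox(o['tool_pos']),o['tool_pos'],RB.T@o['contact_force'][:2])"
```

```text
0 [-93.  -31.5]
10 [-96.6 -23.4]
20 [-98.8 -14.3]
30 [-99.3  -4.4]
40 [-97.8   5.9]
50 [-94.2  16.2]
60 [-88.3  25.9]
70 [-80.3  34.4]
80 [-70.4  41.3]
90 [-59.  46.]
100 [-51.6  49.1]
[-97.09855269 -29.86421221] [515.02763779 -48.2264513  227.66336829] [0.36707983 0.06945456]
```

>>> play_rows --pt "0.004 0.036 0 0 0 0 0" --pt "0.004 0.036 0 0 0 0 0" --pt "0.004 0.036 0 0 0 0 0" --pt "0 0.033 0 0 0 0 0"

```text
time_s: 9.4
tool_pos: [511.4, -29.4, 227.7]
eef_rot: [-179.8, 0.2, -172.1]
contact_force: [3.4, -7.3, -0.7]
gripper_width: -0.001
```

>>> play_rows --pt "0 0.033 0 0 0 0 0" --pt "-0.005 0.033 0 0 0 0 0" --pt "-0.005 0.033 0 0 0 0 0"

```text
time_s: 9.7
tool_pos: [510.5, -14.5, 227.6]
eef_rot: [-179.8, 0.2, -172.1]
contact_force: [0.5, -7.8, 0.3]
gripper_width: -0.002
```

```bash
python3 -c "
from h import *
o=ctrl.get_obs();print(tobox(o['tool_pos']),o['tool_pos'],RB.T@o['contact_force'][:2])"
```

```text
[-96.95184388   4.19181334] [510.49213928 -14.47347139 227.56791789] [-0.55039452 -7.80512086]
```

>>> play_rows --pt "-0.008 0.037 0 0 0 0 0" --pt "-0.012 0.037 0 0 0 0 0" --pt "-0.02 0.033 0 0 0 0 0" --pt "-0.024 0.03 0 0 0 0 0"

```text
time_s: 10.1
tool_pos: [516.4, 7.4, 227.2]
eef_rot: [-179.9, -0.0, -172.1]
contact_force: [-2.5, -7.4, -0.4]
gripper_width: 0.001
```

>>> play_rows --pt "-0.026 0.028 0 0 0 0 0" --pt "-0.026 0.026 0 0 0 0 0" --pt "-0.033 0.022 0 0 0 0 0"

```text
time_s: 10.4
tool_pos: [526.9, 20.5, 226.8]
eef_rot: [-179.9, -0.1, -172.1]
contact_force: [-4.4, -7.9, -0.1]
gripper_width: 0.001
```

Run:
```python
from h import *
import cv2
o=ctrl.get_obs();print(tobox(o['tool_pos']),o['tool_pos'],RB.T@o['contact_force'][:2])
p,d=ctrl.camera("scene"); cv2.imwrite("pics/scene4z.png",cv2.convertScaleAbs(cv2.resize(p[160:370,210:490],(800,600),interpolation=cv2.INTER_CUBIC),alpha=1.3))
```

```text
[-75.87034403  36.54450678] [526.92686312  20.4697148  226.81928406] [-5.43796278 -7.25425618]
```

View pics/scene4z.png

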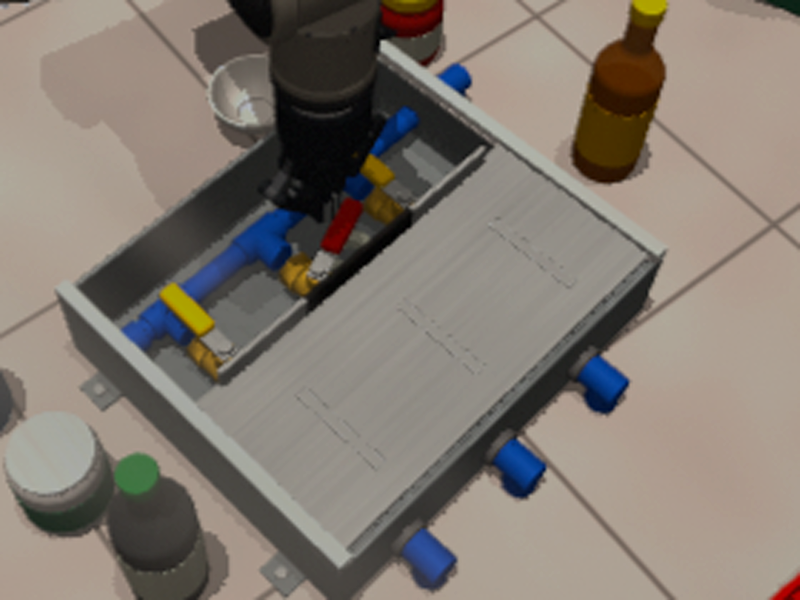

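The handle has swung most of the way: the sleeve at (342,226) now points down-left from there to the stem. The yellow ones are unmoved, so I'll carry on to the stop.

>>> play_rows --pt "-0.033 0.02 0 0 0 0 0" --pt "-0.033 0.015 0 0 0 0 0" --pt "-0.03 0.01 0 0 0 0 0"

```text
time_s: 10.75
tool_pos: [539.9, 29.3, 226.5]
eef_rot: [-180.0, -0.3, -172.1]
contact_force: [-5.9, -5.0, 0.2]
gripper_width: -0.002
```

>>> play_rows --pt "-0.02 0.003 0 0 0 0 0" --pt "0 0 0 0 0 0 0"

```text
time_s: 10.95
tool_pos: [542.9, 30.4, 226.5]
eef_rot: [-180.0, -0.2, -172.1]
contact_force: [-4.5, -4.0, 0.5]
gripper_width: -0.0
```

Run:
```python
from h import *
o=ctrl.get_obs();print(tobox(o['tool_pos']),o['tool_pos'],RB.T@o['contact_force'][:2])
```

```text
[-58.67086349  44.15001375] [542.9177759   30.36701622 226.47882719] [-5.0063015  -3.33556252]
```

>>> play_rows --pt "-0.02 0 0 0 0 0 0" --pt "0 0 0 0 0 0 0"

```text
time_s: 11.15
tool_pos: [545.5, 31.0, 226.4]
eef_rot: [180.0, -0.3, -172.1]
contact_force: [-5.5, -2.2, 1.4]
gripper_width: -0.001
```

>>> play_rows --pt "-0.02 0 0 0 0 0 0" --pt "0 0 0 0 0 0 0"

```text
time_s: 11.35
tool_pos: [546.8, 31.2, 226.2]
eef_rot: [180.0, -0.6, -172.1]
contact_force: [-15.1, -4.7, 8.0]
gripper_width: 0.002
```

>>> play_rows --pt "-0.02 0 0 0 0 0 0" --pt "0 0 0 0 0 0 0"

```text
time_s: 11.55
tool_pos: [548.0, 31.4, 226.0]
eef_rot: [179.9, -1.0, -172.1]
contact_force: [-23.3, -7.8, 14.2]
gripper_width: 0.001
```

>>> play_rows --pt "-0.02 0 0 0 0 0 0" --pt "0 0 0 0 0 0 0"

```text
time_s: 11.75
tool_pos: [549.3, 31.6, 225.8]
eef_rot: [179.9, -1.4, -172.0]
contact_force: [-32.9, -9.4, 21.3]
gripper_width: 0.0
```

Run:
```python
from h import *
o=ctrl.get_obs();print(tobox(o['tool_pos']),o['tool_pos'],RB.T@o['contact_force'][:2])
```

```text
[-52.2114009   44.52936341] [549.26379518  31.63058355 225.75290288] [-33.91668875  -4.79745897]
```

It's at its stop, with force rising to about 34 N over almost no travel. I'll back away from the handle, rise and move aside to check.

>>> play_rows --pt "0.07 0 0 0 0 0 0" --pt "0.1 0 0 0 0 0 0" --pt "0 0 -0.1 0 0 0 0" --pt "0 0 -0.25 0 0 0 0" --pt "0 0 -0.25 0 0 0 0" --pt "0 0 -0.25 0 0 0 0" --pt "0 0 -0.25 0 0 0 0" --pt "0.2 0 -0.1 0 0 0 0" --pt "0.2 0.1 0 0 0 0 0" --pt "0.2 0.2 0 0 0 0 0"

```text
time_s: 12.75
tool_pos: [434.1, 60.5, 407.6]
eef_rot: [-180.0, 0.1, -172.3]
contact_force: [0.0, 0.3, 0.9]
gripper_width: -0.002
```

>>> play_rows --pt "0.1 0.25 0 0 0 0 0" --pt "0.1 0.3 0 0 0 0 0" --pt "0 0.3 0 0 0 0 0" --pt "0 0.3 0 0 0 0 0" --pt "0 0.3 0 0 0 0 0" --pt "0 0.2 0 0 0 0 0" --pt "0 0 0 0 0 0 0" --pt "0 0 0 0 0 0 0"

```text
time_s: 13.55
tool_pos: [370.9, 302.4, 406.8]
eef_rot: [-180.0, -0.0, -172.0]
contact_force: [-0.7, -0.2, 0.2]
gripper_width: 0.001
```

Run:
```python
from h import *
import cv2
p,d=ctrl.camera("scene"); cv2.imwrite("pics/scene5z.png",cv2.convertScaleAbs(cv2.resize(p[160:370,210:490],(800,600),interpolation=cv2.INTER_CUBIC),alpha=1.3)); P=p
p,d=ctrl.camera("top"); cv2.imwrite("pics/top5z.png",cv2.convertScaleAbs(cv2.resize(p[105:350,190:510],(800,600),interpolation=cv2.INTER_CUBIC),alpha=1.6))
for n,p in [("scene",P),("top",p)]:
  hsv=cv2.cvtColor(p,cv2.COLOR_BGR2HSV)
  for nm,lo,hi in [("red",(0,150,60),(8,255,255)),("yel",(22,150,60),(32,255,255))]:
    k,l,st,ce=cv2.connectedComponentsWithStats(cv2.inRange(hsv,lo,hi))
    for i in range(1,k):
        if st[i,4]<25: continue
        ys,xs=np.where(l==i); b=np.array([tobox(unproj(n,(x,y),66)) for x,y in zip(xs,ys)]); m=b.mean(0)
        if -150<m[0]<0 and abs(m[1])<180:
            ev=np.linalg.eigh(np.cov(b.T))[1][:,1]
            print(n,nm,st[i,4],np.round(m,1),"dir",np.round(np.degrees(np.arctan2(ev[1],ev[0]))%180,1))
```

```text
scene red 138 [-36.7  36.6] dir 91.5Traceback (most recent call last):
  File "<stdin>", line 11, in <module>
  File "h.py", line 4, in unproj
    c=ctrl.calibration(name);T=c["cam_to_world"]
ValueError: time passes only in moves, steps and waits
```

View pics/scene5z.png

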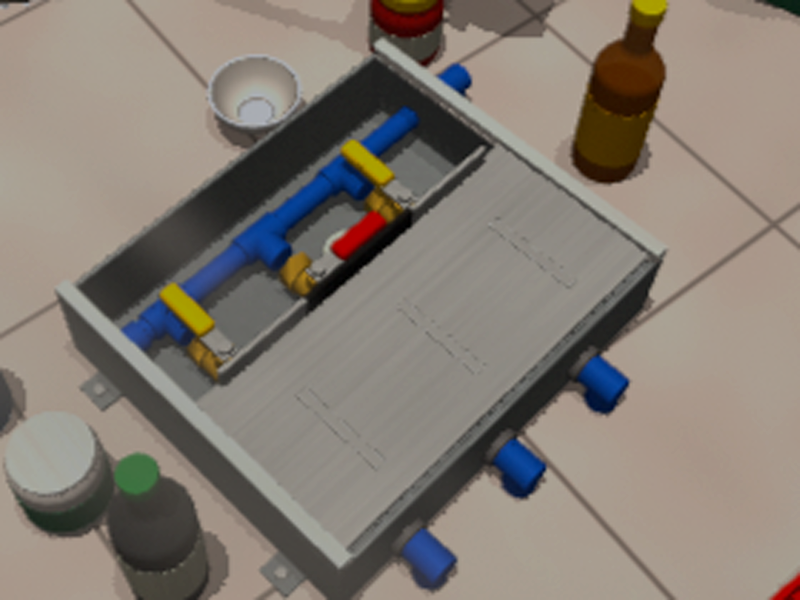

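View pics/top5z.png

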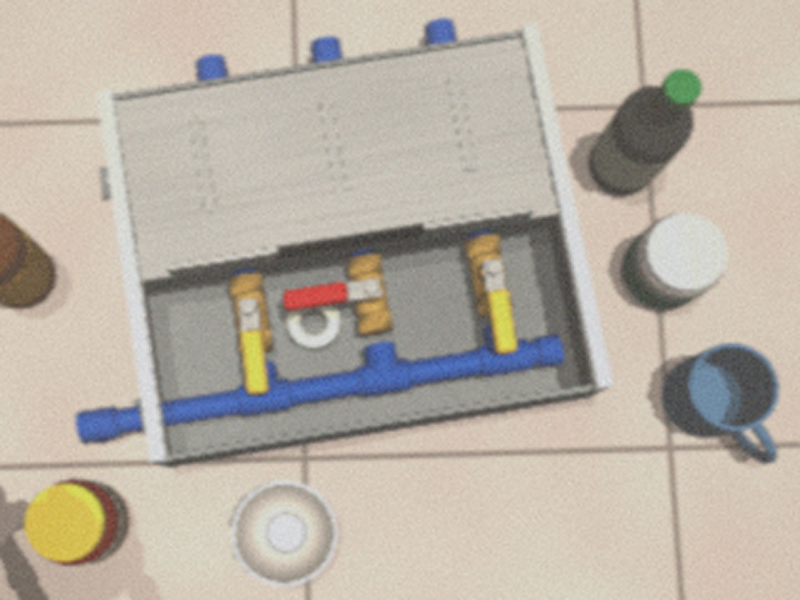

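The handle lies across the pipe in the top view, (375,288) to (288,298), and the lip is at the back. One more numeric check of the angle, with the calibration cached.

Run:
```python
from h import *
import h,cv2
o=ctrl.get_obs(); C={n:ctrl.calibration(n) for n in ["top","scene"]}
class K: calibration=staticmethod(lambda n:C[n])
real=h.ctrl; h.ctrl=K
for n in C:
  p,d=real.camera(n)
  hsv=cv2.cvtColor(p,cv2.COLOR_BGR2HSV)
  for nm,lo,hi in [("red",(0,140,60),(10,255,255)),("red2",(170,140,60),(180,255,255)),("yel",(20,140,60),(34,255,255))]:
    k,l,st,ce=cv2.connectedComponentsWithStats(cv2.inRange(hsv,lo,hi))
    for i in range(1,k):
        if st[i,4]<25: continue
        ys,xs=np.where(l==i); b=np.array([tobox(unproj(n,(x,y),66)) for x,y in zip(xs,ys)]); m=b.mean(0)
        if -150<m[0]<0 and abs(m[1])<180:
            ev=np.linalg.eigh(np.cov(b.T))[1][:,1]
            print(n,nm,st[i,4],np.round(m,1),"dir",np.round(np.degrees(np.arctan2(ev[1],ev[0]))%180,1))
```

```text
top red 169 [-37.9  36.9] dir 90.4
top yel 178 [ -84.9 -113.4] dir 177.9
top yel 178 [-84.4  96.3] dir 176.2
scene red 141 [-36.7  36.8] dir 90.9
scene yel 141 [-83.7  95.8] dir 178.8
scene yel 56 [-42.6  73.3] dir 4.1
scene yel 105 [-45.  -25.8] dir 142.3
scene yel 162 [ -83.3 -114.2] dir 177.6
scene yel 53 [ -40.9 -132.2] dir 175.8
```

```bash
python3 -c "
from rig import ctrl
print(ctrl.get_obs()['contact_force'],ctrl.get_obs()['time_s']); print(ctrl.hand_in())"
```

```text
[-1.19804748  0.0642191  -0.66541877] 13.75
the job is handed in; nothing more can be done
None
```

The cover is fully open and the red valve is shut square across its pipe; the job was handed in at 13.75 s.

- **Cover:** I pushed the lip at its middle with the shut fingertips until it stopped. The force reached about 30 N with almost no further travel.
- **Red valve:** It was the middle one of the three. I pushed its handle through the quarter turn to its stop, where the force reached about 34 N. The top camera then measured it at 90.4° and the scene camera at 90.9°.
- **Other checks:** Both yellow handles still lie along their pipes, measured 1 to 4° off the pipe line. That is within their possible starting angle plus measuring noise. By eye in the pictures, the tape, the bowl and most of the other things stand where they were. The soy bottle and chilli jar are only partly in the last pictures, but show no change. The hand is well clear, up and to the left, with no contact force beyond noise.
- **Disagreements:** The two cameras differ by a few mm in position. One check script stopped on an error from too many calibration calls, so I reran it with the calibration read once.

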